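# Release the drilled plate from its jig and lay it out for inspection

### The arm

A 7-joint arm with a two-finger parallel gripper is mounted at the origin on the work surface. World frame = base frame: x ahead of the robot, y to its left, z up, the work surface at z = 0. Lengths are in m, angles in rad, forces in N, time in s.
With the tool pointing down it reaches from about 0.4 to 0.875 m from the base axis. Payload 6.5 kg.
Tool frame: the origin (TCP) lies at the very end of the fingers, on their centre line; the grasp point (between the pads) lies 19 mm behind it; z points along the fingers, y is the line along which they close (so a half turn about z gives the same grasp; the last joint's range is limited). The gripper opens to 88 mm and grips with 3 to 60 N. Pads are 18 mm wide; open, the fingers measure 123 mm over their backs; the gripper's body (75 mm by 187 mm) begins 45 mm behind the grasp point.
Start: joints at [1.219, 0.536, -0.004, 1.538, 0.003, 1.067, -0.071], TCP at [0.183, -0.624, 0.239] pointing down, gripper open.
Joint ranges: [-2.7, 2.7], [-0.37, 2.16], [-1.27, 1.26], [0.24, 2.4], [-1.31, 4.45], [0.19, 1.91], [-2.76, 2.76]. Speed limits (rad/s): [2.39, 2.39, 3.14, 3.14, 3.14, 3.14, 3.14].

### API

Orientations are given as a 3x3 rotation matrix whose columns are the frame's x, y, z axes.
In Python, from cell import manip gives the robot as it stands. The module is installed in compiled form; this text tells all that it offers.
- The arm moves only by the tool move_arm, never from a script. Its argument "rows" is a list of rows, each a list of 3 entries, a list of its own where there are three numbers: the shift along the tool's x, y, z as a fraction of full scale, then the turn, a rotation vector about the tool's x, y, z as a fraction of full scale, then the opening, from 0 (shut) to 1 (fully open). In form: [[[tx, ty, tz], [rx, ry, rz], gripper], ...]. A call has 1 to 12 rows; each row shifts and turns the commanded pose from where the row before left it, along the tool's axes as they then stand; what a row does not reach is not made up. Full scale, the value 1, is 150 mm for a shift and 180 degrees for a turn. A row lasts 1/8 s, in which the tool goes at most 62.5 mm and 10.7 degrees, less where a joint would pass 70% of its speed; a pose out of reach is approached as far as the arm can. A call with a number of a shift or a turn outside -1 to 1 is refused whole. A call with a gripper value outside its range is refused whole. The fingers move at their own pace and stop on an object; the grip force is fixed at half the most. Time passes only in rows, so rows that do not move let the fingers close. It gives the time, the measured TCP pose, the force, the opening and the grip force at its end, in the units of the state.
- manip.state(): the state, without advancing time (a new reading comes with each control period).
- manip.snapshot(name): name is "side" or "top"; returns the picture (400x640x3 uint8, blue, green, red); there is no depth.
- manip.camera_info(name): a dict with "mtx" (3x3 intrinsics, pixels), "rvec" (rotation vector, rad) and "tvec" (3), from world to camera coordinates, as OpenCV has them. Camera axes: x right, y down, z forward; pixel columns grow to the right and rows downward; lengths in m; the calibration is good to about 2 mm. A picture is of the moment at which its call begins. camera_info takes no time and is no camera call.
- manip.close_job(): hands the job in; it is judged then, once.
The state is a dict: "t": time; "joint_pos": joint angles; "joint_vel": joint speeds; "joint_efforts": joint torques, N m; "eef_pos": TCP position; "tool_rot": TCP orientation; "ft_force": force on the tool from outside, world axes, zero at the start; "torque": the same for the moment, N m; "finger_gap": finger opening in m; "gripper_force": force on a finger pad.
Only numpy, scipy, OpenCV 4.12 (cv2) and the standard library are available. Lean on these libraries where they do the work, as an engineer would, in place of code of your own. Each camera call takes 0.05 s, during which the arm holds its last target. There are 200 camera calls.

### The job

Swing the clamp bar of the drilling jig up to upright or beyond and leave it standing open, then slide the stepped aluminium plate out of the jig's guides by its narrow tongue. Set the plate down gently, flat on the dark iron inspection block with its wide part roughly centred on the block, and let go. Do not push the other things on the bench about.

Things in the scene. Friction and masses are not known exactly. Their poses are not given: they have to be found in the camera images.
- jig: Low steel drilling jig, fixed. Origin on the bench under the crossing of plate and clamp bar; z up; the plate slides out along jig -x; bar hinge on the +y side, bar handle on the -y side. Base x -50 to 90, y -45 to 45 mm, top 20 mm above the bench; hinge foot out to y = 90 mm. A fixed stop closes the +x end of the plate's channel.
- bar (a joint): Hinge of the steel clamp bar: 0 = level across the plate, its pin 4 mm down in the plate's hole so that the plate cannot slide; grows as the handle end is lifted; 1.57 = upright; stop at 1.8. Stiff hinge: stays at any angle; lifting takes 3 to 5 N at the handle. Bar 180 mm long, 24 wide (jig x -12 to 12), 12 thick, its middle 42 mm above the bench when closed.
- bar_handle (a point): Grip point on the axis of the bar's round black handle rod, 16 mm diameter, which stays level, parallel to jig x, out to jig x = 72 mm. Closed: jig (42, -110), 42 mm above the bench, 30 mm from the bar's side. Moves in a circle of radius 172 mm about bar_hinge, over towards jig +y. Pinched from above along jig y, the rod turns between the fingers. Free below and beyond.
- bar_hinge (a point): Fixed point on the hinge axis at jig x = 42 mm (level with bar_handle), jig y = 62 mm, 42 mm above the bench. The axis is parallel to the jig's x.
- jig_mouth (a point): Front end of the plate's channel, on the base's top, at jig (-50, 0), 20 mm above the bench. From here two guides run 90 mm along jig +x, tops 34 mm above the bench. They overhang both edges of the plate's wide part by 4 mm, 3 mm above it, with 3 mm side play: the plate cannot be lifted out, only slid along jig -x, at least 90 mm to come clear.
- plate: Flat stepped aluminium plate, 6 mm thick, 165 mm long along its x, 0.10 to 0.17 kg. Origin on the underside at mid length. Wide part 60 mm wide, x -7.5 to 82.5, with an 18 mm square hole at x = 42.5. Tongue 36 mm wide, x -82.5 to -7.5. Starts parallel to the jig's axes, underside 20 mm above the bench, tongue free beyond the base (jig x -125 to -50). Centre of mass x = 10 mm.
- plate_tongue (a point): Point to grip on the plate: middle of the tongue's thickness and width, at plate x = -57.5 mm (25 mm from the tongue's end). The tongue is 36 mm wide here, along the plate's y.
- plate_wide (a point): Centre of the underside of the plate's wide part, at plate x = 37.5 mm.
- block: Dark cast-iron inspection block (surface plate), fixed, 120 x 120 mm and 40 mm high with a flat top; its lower 18 mm is narrower and grey. Origin on the bench under its centre, axes parallel to its sides.
- block_top (a point): Centre of the block's top face, 40 mm above the bench.
- screwdriver: Bystander, loose: screwdriver, 170 mm long, lying flat. Leave it where it is.
- wrench: Bystander, loose: spanner, 180 mm long, lying flat. Leave it where it is.
- hammer: Bystander, loose: hammer, 260 mm long, lying flat. Leave it where it is.
- battery: Bystander, loose: power-tool battery pack, 110 x 75 mm, 57 mm high. Leave it where it is.
- spray: Bystander, loose: upright spray can, 66 mm diameter, 170 mm high. Leave it where it is.
- bin: Bystander, loose: empty open plastic bin, 110 x 150 mm, 60 mm high. Leave it where it is.
- shell: Bystander, loose: half of a plastic power-tool housing, pistol shaped, 200 mm long, 35 mm high. Leave it where it is.
- jar: Bystander, loose: upright amber jar, 70 mm diameter, 80 mm high. Leave it where it is.
Things that resemble listed ones, but are neither listed nor needed, are in the scene too. Of the things that look like the plate, the larger one is meant.

How it is judged:
On the way, in this order (a step that is already met when the one before it is completed fails the run):
1. the clamp bar is raised to at least 1.2 rad with the plate still in its place in the jig (within 20 mm) (value of joint bar above 1.2 rad and x of plate_wide in the frame of jig above -0.025 m), for 0.2 s.
2. the plate is slid along its guides, at least 65 mm out, with the bar still up (value of joint bar above 1.2 rad and x of plate_wide in the frame of jig between -0.2 and -0.07 m and y of plate_wide in the frame of jig between -0.02 and 0.02 m and z of plate_wide in the frame of jig below 0.04 m).
At the end, for the whole second after the job is handed in: The clamp bar stands open at 1.2 rad or more and still; the plate rests flat (within 0.06 rad), upper face still upwards, on the block alone and at rest, with the centre of its wide part within 30 mm horizontally of the centre of the block's top (any heading) (value of joint bar above 1.2 rad and horizontal distance between plate_wide and block_top below 0.03 m and z of plate_wide in the frame of block_top between -0.004 and 0.006 m and angle between plate's own z axis and vertical below 0.06 rad and contact force between plate and block above 0.3 N and linear speed of plate below 0.02 m/s and velocity of joint bar between -0.05 and 0.05 rad/s); the robot touches nothing.
It fails at once if the plate is dropped: let go so that it moves faster than 0.6 m/s (a fall of about 18 mm) (contact force between plate and the fingers below 0.05 N and linear speed of plate above 0.6 m/s).
It fails at once if a bystander is pushed more than 30 mm (distance of any of screwdriver, wrench, hammer, battery, spray, bin, shell, jar from where it was at the start of the episode above 0.03 m).
It also fails if it takes over 64 s, if anything falls off the work surface, if the arm or the gripper's body presses on something with over 40 N, if the wrist force passes 120 N, or if a joint passes its speed limit or range.

## Working session

There is one attempt and no reset: what is moved stays moved. The work goes in short steps, Python scripts to look and compute and a tool call to move; the robot and the scene stay as the last step left them, time stands still between calls to the robot, and variables do not carry over. Pictures are saved under pics/ and viewed, at most 10 in all, crops included, and the job is handed in when it is done.

Besides the shell and the picture viewer there is one more tool, called after "Request:" by a JSON object that holds its "name" and its "arguments", one argument or row to a line. move_arm: Moves the arm, as the interface text tells. Shift numbers are shares of 150 mm and turn numbers shares of 180 degrees, none past 1 either way. Its arguments: {"type":"object","properties":{"rows":{"type":"array"}},"required":["rows"]}

```bash
mkdir -p pics; python3 - <<'E'
from cell import manip
import cv2,numpy as np
for n in("side","top"):
    cv2.imwrite(f"pics/{n}0.png",manip.snapshot(n))
    c=manip.camera_info(n);R=cv2.Rodrigues(np.array(c["rvec"],float))[0]
    print(n,np.round(c["mtx"],1).tolist(),np.round(-R.T@np.array(c["tvec"]).ravel(),3),R.round(2).tolist())
s=manip.state();print(s["t"],s["eef_pos"],np.round(s["tool_rot"],3).tolist(),s["finger_gap"])
E
```

```text
side [[460.6, 0.0, 316.0], [0.0, 460.6, 201.6], [0.0, 0.0, 1.0]] [-0.143  1.066  1.037] [[-0.85, -0.53, 0.01], [-0.33, 0.5, -0.8], [0.42, -0.68, -0.6]]
top [[488.3, 0.0, 326.2], [0.0, 488.3, 201.5], [0.0, 0.0, 1.0]] [ 0.27  -0.029  1.469] [[0.0, -1.0, 0.01], [-0.98, -0.0, -0.19], [0.19, -0.01, -0.98]]
0.1 [ 0.18308883 -0.62314092  0.23795031] [[0.959, 0.282, -0.001], [0.282, -0.959, 0.001], [-0.0, -0.001, -1.0]] 0.08810959040124385
```

View pics/side0.png

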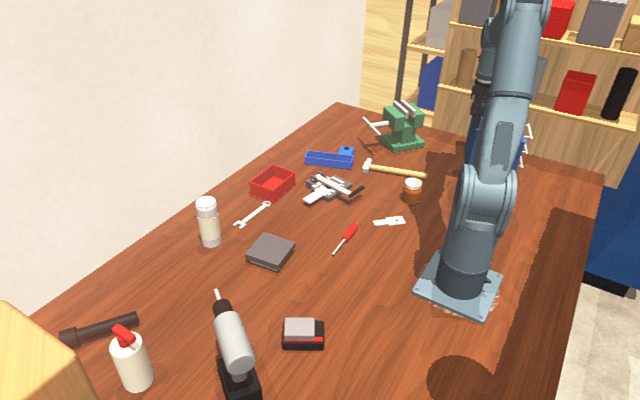

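View pics/top0.png

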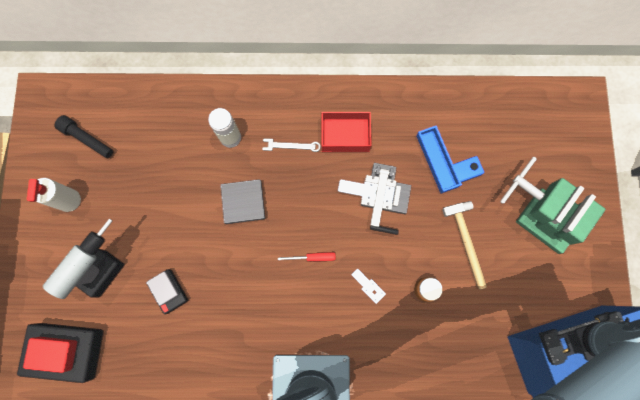

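The top view shows the jig at about (380,195). The tongue points left to (340,187) and the black handle is at (384,230). The block is the dark square at (242,201). There are two plate lookalikes: the plate in the jig (tongue at (350,187)), and a smaller white stepped plate at (369,286). The one in the jig is larger and sits in the guides, so it is the one meant. I'll confirm that with one enlarged crop.

```bash
python3 - <<'E'
import cv2,numpy as np
t=cv2.imread("pics/top0.png");s=cv2.imread("pics/side0.png")
a=cv2.resize(t[150:250,320:420],(400,400),interpolation=cv2.INTER_CUBIC)
b=cv2.resize(s[160:220,290:370],(400,300),interpolation=cv2.INTER_CUBIC)
c=cv2.resize(t[170:235,210:275],(200,200));d=cv2.resize(s[225:280,240:300],(200,200))
o=np.zeros((600,800,3),np.uint8);o[:400,:400]=a;o[:300,400:]=b;o[400:,:200]=c;o[300:500,400:600]=d
o[400:,200:400]=cv2.resize(t[260:310,345:395],(200,200))
cv2.imwrite("pics/crop.png",o)
E
```

```text
(no output)
```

View pics/crop.png

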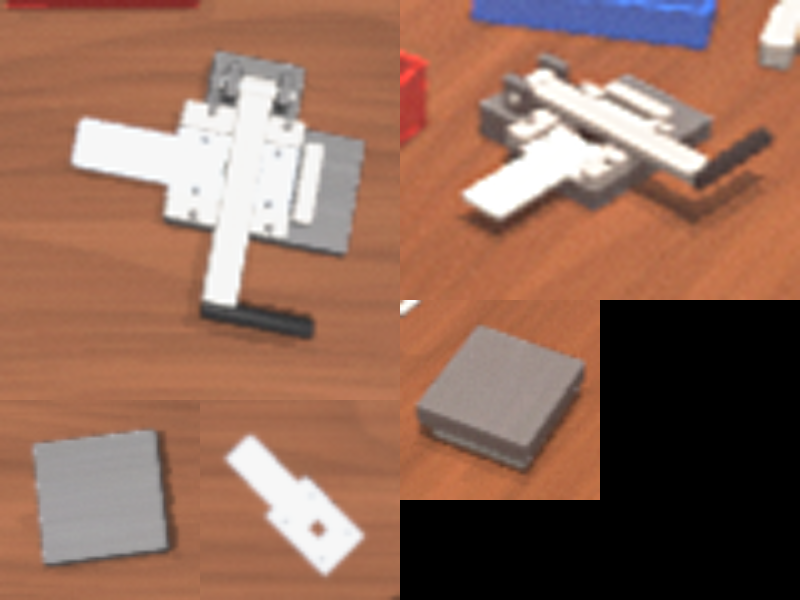

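Confirmed: the plate in the jig is the larger one, and the one at (369,286) is a smaller lookalike. In the crop the rod runs to the right of the bar end, and the tongue tip corners are at about top (340.5,179.7) and (338,191), side (302.4,199) and (310,204).

```bash
cat >h.py <<'E'
import cv2,numpy as np
from cell import manip
def cam(n):
    c=manip.camera_info(n);return np.array(c["mtx"],float),np.array(c["rvec"],float),np.array(c["tvec"],float).reshape(3,1)
def P(n):
    K,r,t=cam(n);return K@np.hstack([cv2.Rodrigues(r)[0],t])
def tri(a,b):  # top px, side px
    X=cv2.triangulatePoints(P("top"),P("side"),np.array(a,float).reshape(2,1),np.array(b,float).reshape(2,1));return (X[:3]/X[3]).ravel()
def ray(n,px,z):
    K,r,t=cam(n);R=cv2.Rodrigues(r)[0];C=(-R.T@t).ravel();d=R.T@np.linalg.solve(K,[px[0],px[1],1]);return C+d*(z-C[2])/d[2]
def blob(img,roi,f):
    x0,y0,x1,y1=roi;m=f(img[y0:y1,x0:x1].astype(int)).astype(np.uint8)
    n,l,s,c=cv2.connectedComponentsWithStats(m);k=1+np.argmax(s[1:,4]);m=(l==k).astype(np.uint8)
    ct=max(cv2.findContours(m,0,2)[0],key=cv2.contourArea)+np.array([x0,y0]);return c[k]+[x0,y0],ct,s[k,4]
E
python3 - <<'E'
from h import *
np.set_printoptions(precision=4,suppress=True)
T=cv2.imread("pics/top0.png");S=cv2.imread("pics/side0.png")
dark=lambda i:i.max(2)<70
ct,k1,n1=blob(T,(365,220,405,240),dark);cs,k2,n2=blob(S,(345,180,370,200),dark)
print("rod",ct,n1,cs,n2,tri(ct,cs)); 
for c,k in(("t",k1),("s",k2)):print(c,cv2.minAreaRect(k))
for a,b in(((340.5,179.7),(302.4,199)),((338,191.2),(309.8,203.8))):print("tip",tri(a,b),ray("top",a,.026))
gray=lambda i:(i.max(2)-i.min(2)<22)&(i.max(2)<150)
bt,k1,n1=blob(T,(210,170,275,235),gray);bs,k2,n2=blob(S,(240,225,300,280),gray)
print("block",bt,n1,bs,n2);q=cv2.approxPolyDP(k1,5,True)[:,0];print(q, *[ray("top",p,.04) for p in q]);print("c",ray("top",cv2.minAreaRect(k1)[0],.04))
# side top-face corners from crop (offset 240,225; scale 3.33,3.64)
sc=[(240+u/3.333-.3,225+v/3.636-.3) for u,v in((83,27),(183,63),(126,145),(19,107))]
print("side corners",*[ray("side",p,.04) for p in sc])
# bar axis, top crop
for u,v in((257,80),(220,303)):print("bar",ray("top",(320+u/4-.4,150+v/4-.4),.048))
E
```

```text
rod [386.2857 229.7273] 77 [349. 196.] 1 [ 0.484  -0.2217  0.0045]
t ((384.0961608886719, 229.0192413330078), (26.083446502685547, 4.706787109375), 11.309932708740234)
s ((349.0, 196.0), (0.0, 0.0), 0.0)
tip [ 0.6243 -0.0874  0.019 ] [ 0.6217 -0.0875  0.026 ]
tip [ 0.588  -0.0802  0.0164] [ 0.5859 -0.0798  0.026 ]
block [254.1121 208.5603] 116 [262.5821 262.7015] 134
[[260 180]
 [263 217]
 [225 223]
 [264 218]] [0.6161 0.155  0.04  ] [0.5036 0.1429 0.04  ] [0.4852 0.2543 0.04  ] [0.5006 0.1398 0.04  ]
c [0.5244 0.1731 0.04  ]
side corners [0.612  0.1604 0.04  ] [0.5006 0.1469 0.04  ] [0.4862 0.2609 0.04  ] [0.5979 0.2779 0.04  ]
bar [ 0.6483 -0.2172  0.048 ]
bar [ 0.4789 -0.1865  0.048 ]
```

```bash
python3 - <<'E'
from h import *
np.set_printoptions(precision=4,suppress=True)
tc=lambda u,v:(320+u/4-.4,150+v/4-.4)
sc=lambda u,v:(290+(u-400)/5-.4,160+v/5-.4)
A=tri(tc(202,309),sc(693,180));B=tri(tc(312,328),sc(770,135));print("rod ends",A,B)
r0,r1=ray("top",tc(202,309),.046),ray("top",tc(312,328),.046);print(r0,r1,np.hypot(*(r1-r0)[:2]))
# base corners z=.02 : right-top, right-bottom
for p in((363,140),(347,253)):print("base +x corners",ray("top",tc(*p),.02))
# tongue edges z=.026
for p in((83,120),(180,132),(73,166),(168,184)):print("tongue",ray("top",tc(*p),.026))
for p in((37,45),(154,32),(167,149),(45,163)):print("blk",ray("top",(210+p[0]*.325-.3,170+p[1]*.325-.3),.04))
# block height: two-view
bt=[(37,45),(154,32),(167,149),(45,163)];bs=[(126,145),(19,107)]
top=[(210+p[0]*.325-.3,170+p[1]*.325-.3) for p in bt]
side=[(240+u/3.333-.3,225+v/3.636-.3) for u,v in((19,107),(83,27),(183,63),(126,145))]
for t in range(4):
  for k in range(4):
    X=tri(top[t],side[k]);K=P("top")@np.append(X,1);e=np.hypot(*(K[:2]/K[2]-top[t]))
    if e<3:print(t,k,X,e)
E
```

```text
rod ends [ 0.477  -0.1733  0.0409] [ 0.46   -0.2555  0.0409]
[ 0.4746 -0.1734  0.046 ] [ 0.4609 -0.2541  0.046 ] 0.08186313755254025
base +x corners [ 0.6089 -0.3009  0.02  ]
base +x corners [ 0.5214 -0.2861  0.02  ]
tongue [ 0.622 -0.087  0.026]
tongue [ 0.6131 -0.1607  0.026 ]
tongue [ 0.5862 -0.0794  0.026 ]
tongue [ 0.5727 -0.1511  0.026 ]
blk [0.6022 0.2691 0.04  ]
blk [0.6158 0.1557 0.04  ]
blk [0.5002 0.1399 0.04  ]
blk [0.4862 0.2564 0.04  ]
0 0 [0.6043 0.271  0.0312] 0.024192864818011396
1 1 [0.6164 0.1561 0.0351] 0.2056980684290246
2 2 [0.5026 0.1412 0.0343] 0.5101056061156897
3 3 [0.4876 0.2575 0.0362] 0.30564270173406227
```

Request:
{"name": "move_arm", "arguments": {
  "rows": [
    [[0.32,-0.25,0],[0,0,0],1],
    [[0.32,-0.25,0],[0,0,0],1],
    [[0.32,-0.25,0],[0,0,0],1],
    [[0.32,-0.25,0],[0,0,0],1],
    [[0.32,-0.25,0],[0,0,0],1],
    [[0.32,-0.25,0],[0,0,0],1],
    [[0.32,-0.25,0],[0,0,0],1],
    [[0.32,-0.25,0],[0,0,0],1],
    [[0,0,0],[0,0,0],1]
  ]
}}

```text
t: 1.23
eef_pos: [0.4698, -0.2222, 0.2386]
tool_rot: [[0.957, 0.291, 0.001], [0.291, -0.957, 0.002], [0.002, -0.002, -1.0]]
ft_force: [-0.6, -0.6, -0.8]
finger_gap: 0.0879
gripper_force: 0.0
```

Request:
{"name": "move_arm", "arguments": {
  "rows": [
    [[0,0,0],[0,0,-0.059],1],
    [[0,0,0],[0,0,-0.059],1],
    [[0,0,0],[0,0,-0.059],1],
    [[0,0,0],[0,0,-0.059],1],
    [[0,0,0],[0,0,-0.059],1],
    [[0,0,0],[0,0,-0.059],1],
    [[0,0,0],[0,0,0],1]
  ]
}}

```text
t: 2.1
eef_pos: [0.4663, -0.2285, 0.2384]
tool_rot: [[0.175, 0.985, -0.001], [0.985, -0.175, 0.0], [0.0, -0.001, -1.0]]
ft_force: [0.4, -0.8, -0.2]
finger_gap: 0.0878
gripper_force: 0.0
```

```bash
cat >>h.py <<'E'
np.set_printoptions(precision=4,suppress=True)
O=np.array([.5813,-.2045,0]);a=.172
J=np.array([[-np.sin(a),np.cos(a),0],[-np.cos(a),-np.sin(a),0],[0,0,1]]) # cols jig axes
def go(target,y=None):
    s=manip.state();R=np.array(s["tool_rot"]);p=np.array(s["eef_pos"])
    print("t",s["t"],"tcp",p,"jig",J.T@(p-O),"F",np.array(s["ft_force"]),s["finger_gap"],s["gripper_force"])
    print("shift frac total",R.T@(np.array(target)-p)/.15)
    if y is not None:
        z=np.array([0,0,-1.]);y=np.array(y)/np.linalg.norm(y);D=np.c_[np.cross(y,z),y,z]
        print("turn frac",cv2.Rodrigues(R.T@D)[0].ravel()/np.pi)
E
python3 -c "
from h import *
go(O+J@[.042,-.110,.023],J[:,1])"
```

```text
t 2.1 tcp [ 0.4663 -0.2285  0.2384] jig [ 0.0433 -0.1092  0.2384] F [ 0.4442 -0.7917 -0.1978] 0.08783339492680749 0.0
shift frac total [ 0.0088 -0.0039  1.4357]
turn frac [-0.0003 -0.     -0.0013]
```

Request:
{"name": "move_arm", "arguments": {
  "rows": [
    [[0,0,0.4],[0,0,0],1],
    [[0.01,0,0.4],[0,0,0],1],
    [[0,0,0.35],[0,0,0],1],
    [[0,0,0.28],[0,0,0],1],
    [[0,0,0],[0,0,0],1],
    [[0,0,0],[0,0,0],0],
    [[0,0,0],[0,0,0],0],
    [[0,0,0],[0,0,0],0],
    [[0,0,0],[0,0,0],0],
    [[0,0,0],[0,0,0],0],
    [[0,0,0],[0,0,0],0]
  ]
}}

```text
t: 3.48
eef_pos: [0.4673, -0.2261, 0.0242]
tool_rot: [[0.172, 0.985, -0.0], [0.985, -0.172, -0.0], [-0.0, -0.0, -1.0]]
ft_force: [0.5, 0.2, 0.8]
finger_gap: 0.03
gripper_force: 0.0
```

Request:
{"name": "move_arm", "arguments": {
  "rows": [
    [[0,0,0],[0,0,0],0],
    [[0,0,0],[0,0,0],0],
    [[0,0,0],[0,0,0],0],
    [[0,0,0],[0,0,0],0]
  ]
}}

```text
t: 3.98
eef_pos: [0.4659, -0.2258, 0.0239]
tool_rot: [[0.172, 0.985, -0.003], [0.985, -0.172, 0.001], [0.0, -0.003, -1.0]]
ft_force: [-5.3, 1.5, 3.8]
finger_gap: 0.0143
gripper_force: 29.5
```

Request:
{"name": "move_arm", "arguments": {
  "rows": [
    [[0,0.013,-0.171],[0,0,0],0],
    [[0,0.038,-0.168],[0,0,0],0],
    [[0,0.063,-0.16],[0,0,0],0],
    [[0,0.086,-0.149],[0,0,0],0],
    [[0,0,0],[0,0,0],0]
  ]
}}

```text
t: 4.6
eef_pos: [0.4999, -0.2323, 0.1229]
tool_rot: [[0.172, 0.985, 0.006], [0.985, -0.172, -0.002], [-0.001, 0.006, -1.0]]
ft_force: [4.9, -2.9, -3.0]
finger_gap: 0.0136
gripper_force: 29.9
```

```bash
python3 -c "
from h import *
th=1.65
go(O+J@[.042,.062-.172*np.cos(th),.023+.172*np.sin(th)])"
```

```text
t 4.6 tcp [ 0.4999 -0.2323  0.1229] jig [ 0.0414 -0.0755  0.1229] F [ 4.9014 -2.9455 -3.0244] 0.013626880157578328 29.8668372631073
shift frac total [-0.0036  1.0102 -0.4706]
```

Request:
{"name": "move_arm", "arguments": {
  "rows": [
    [[0,0.106,-0.133],[0,0,0],0],
    [[0,0.125,-0.114],[0,0,0],0],
    [[0,0.14,-0.094],[0,0,0],0],
    [[0,0.153,-0.072],[0,0,0],0],
    [[0,0.163,-0.047],[0,0,0],0],
    [[0,0.168,-0.023],[0,0,0],0],
    [[0,0.17,0.002],[0,0,0],0],
    [[0,0,0],[0,0,0],0],
    [[0,0,0],[0,0,0],0]
  ]
}}

```text
t: 5.72
eef_pos: [0.6446, -0.2599, 0.1884]
tool_rot: [[0.174, 0.985, -0.009], [0.985, -0.174, -0.001], [-0.003, -0.008, -1.0]]
ft_force: [-1.3, -5.6, -13.7]
finger_gap: 0.0128
gripper_force: 30.8
```

Request:
{"name": "move_arm", "arguments": {
  "rows": [
    [[0,0,0],[0,0,0],0.6],
    [[0,0,0],[0,0,0],0.6],
    [[0,0,0],[0,0,0],0.6],
    [[0,0,0],[0,0,0],0.6],
    [[0,0,0],[0,0,0],0.6],
    [[0,0,0],[0,0,0],0.6],
    [[0,0,-0.2],[0,0,0],0.6],
    [[0,0,-0.35],[0,0,0],1],
    [[0,0,0],[0,0,0],1]
  ]
}}

```text
t: 6.85
eef_pos: [0.6509, -0.2582, 0.2812]
tool_rot: [[0.172, 0.985, 0.008], [0.985, -0.172, -0.003], [-0.001, 0.009, -1.0]]
ft_force: [0.2, -0.2, -0.1]
finger_gap: 0.071
gripper_force: 0.0
```

```bash
python3 - <<'E'
from h import *
T=manip.snapshot("top");S=manip.snapshot("side")
o=np.zeros((400,800,3),np.uint8)
o[:,:400]=cv2.resize(T[130:250,310:430],(400,400),interpolation=2);o[:,400:]=cv2.resize(S[110:220,270:380],(400,400),interpolation=2)
cv2.imwrite("pics/c2.png",o)
go(O+J@[-.1075,0,.2],J[:,1])
E
```

```text
t 6.95 tcp [ 0.6484 -0.2577  0.2764] jig [0.041  0.0753 0.2764] F [-0.6565 -0.7176  0.2463] 0.07893966910172695 0.0
shift frac total [ 0.9895 -0.503   0.5086]
turn frac [ 0.0003  0.0001 -0.0003]
```

View pics/c2.png

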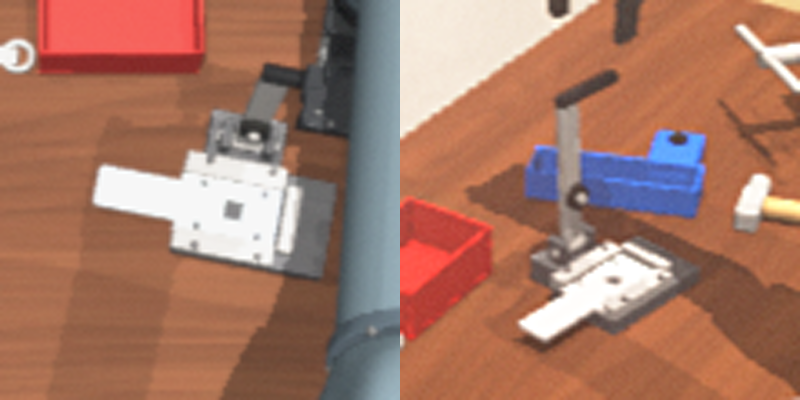

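The top half shows the bar upright, with its rod at crop (283,75). The plate is still in the guides, with the tongue at crop (140,190). The hammer, bin and wrench have not moved. Next I go over the tongue.

Request:
{"name": "move_arm", "arguments": {
  "rows": [
    [[0.284,-0.167,0],[0,0,0],1],
    [[0.284,-0.167,0],[0,0,0],1],
    [[0.285,-0.168,0],[0,0,0],1],
    [[0,0,0.38],[0,0,0],1],
    [[0,0,0.38],[0,0,0],1],
    [[0,0,0.38],[0,0,0],1],
    [[0,0,0.2],[0,0,0],1],
    [[0,0,0],[0,0,0],1]
  ]
}}

```text
t: 7.95
eef_pos: [0.5931, -0.1182, 0.0717]
tool_rot: [[0.172, 0.985, -0.007], [0.985, -0.172, 0.001], [0.0, -0.007, -1.0]]
ft_force: [0.6, 0.2, 0.6]
finger_gap: 0.088
gripper_force: 0.0
```

```bash
python3 - <<'E'
from h import *
go(O+J@[-.087,0,.008],J[:,1])
T=manip.snapshot("top");S=manip.snapshot("side")
o=np.zeros((400,800,3),np.uint8)
o[:,:400]=cv2.resize(T[130:250,310:430],(400,400),interpolation=2);o[:,400:]=cv2.resize(S[140:230,270:360],(400,400),interpolation=2)
cv2.imwrite("pics/c3.png",o)
print("bin",ray("top",(345,150),.06),"spray base",ray("top",(230,140),0),"top",ray("top",(220,120),.17))
E
```

```text
t 7.95 tcp [ 0.5931 -0.1182  0.0717] jig [-0.087  -0.0032  0.0717] F [0.5752 0.2    0.6098] 0.0879926517608371 0.0
shift frac total [-0.0003  0.0241  0.4243]
turn frac [-0.0023 -0.     -0.0002]
bin [ 0.7053 -0.0999  0.06  ] spray base [0.7543 0.2578 0.    ] top [0.7565 0.2549 0.17  ]
```

View pics/c3.png

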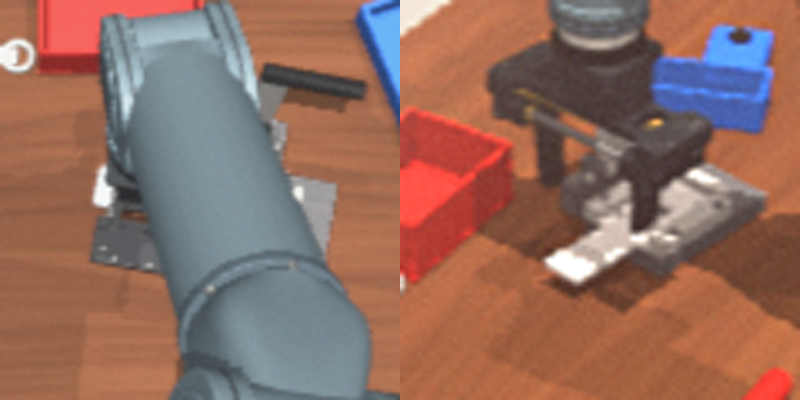

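The fingers straddle the tongue and the gripper is clear of the bin and the bar. I descend and close.

Request:
{"name": "move_arm", "arguments": {
  "rows": [
    [[0,0.02,0.2],[0,0,0],1],
    [[0,0,0.22],[0,0,0],1],
    [[0,0,0],[0,0,0],0],
    [[0,0,0],[0,0,0],0],
    [[0,0,0],[0,0,0],0],
    [[0,0,0],[0,0,0],0],
    [[0,0,0],[0,0,0],0],
    [[0,0,0],[0,0,0],0],
    [[0,0,0],[0,0,0],0],
    [[0,0,0],[0,0,0],0]
  ]
}}

```text
t: 9.3
eef_pos: [0.5992, -0.1192, 0.0121]
tool_rot: [[0.172, 0.985, 0.0], [0.985, -0.172, -0.0], [-0.0, 0.0, -1.0]]
ft_force: [0.5, 0.2, 1.3]
finger_gap: 0.0355
gripper_force: 29.9
```

Request:
{"name": "move_arm", "arguments": {
  "rows": [
    [[0.05,0,0],[0,0,0],0],
    [[0.08,0,0],[0,0,0],0],
    [[0.1,0,0],[0,0,0],0],
    [[0.1,0,0],[0,0,0],0],
    [[0.1,0,0],[0,0,0],0],
    [[0.1,0,0],[0,0,0],0],
    [[0.1,0,0],[0,0,0],0],
    [[0.07,0,0],[0,0,0],0],
    [[0,0,0],[0,0,0],0]
  ]
}}

```text
t: 10.42
eef_pos: [0.6173, -0.0143, 0.0121]
tool_rot: [[0.17, 0.985, 0.0], [0.985, -0.17, 0.001], [0.001, 0.0, -1.0]]
ft_force: [1.3, 0.1, -1.9]
finger_gap: 0.0352
gripper_force: 29.9
```

```bash
python3 - <<'E'
from h import *
go(O+J@[-.20,0,.1],J[:,1])
S=manip.snapshot("side");T=manip.snapshot("top")
o=np.zeros((400,800,3),np.uint8)
o[:,:400]=cv2.resize(T[130:250,310:430],(400,400),interpolation=2);o[:,400:]=cv2.resize(S[150:240,270:360],(400,400),interpolation=2)
cv2.imwrite("pics/c4.png",o)
E
```

```text
t 10.425 tcp [ 0.6173 -0.0143  0.0121] jig [-0.1935  0.0029  0.0121] F [ 1.3181  0.0624 -1.9264] 0.03517534114565119 29.872525334358215
shift frac total [ 0.0435 -0.0196 -0.5862]
turn frac [ 0.     -0.0002  0.0002]
```

View pics/c4.png

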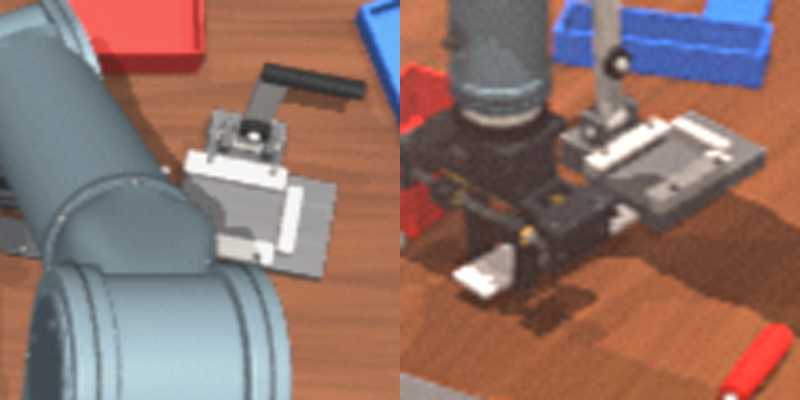

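The plate (tongue at side crop (485,275)) has slid out and its wide part is clear of the base. The bar still stands. I lift it.

Request:
{"name": "move_arm", "arguments": {
  "rows": [
    [[0.1,0,0],[0,0,0],0],
    [[0,0,-0.1],[0,0,0],0],
    [[0,0,-0.2],[0,0,0],0],
    [[0,0,-0.2],[0,0,0],0],
    [[0,0,-0.15],[0,0,0],0],
    [[0,0,-0.08],[0,0,0],0],
    [[0,0,0],[0,0,0],0]
  ]
}}

```text
t: 11.4
eef_pos: [0.6203, -0.001, 0.1226]
tool_rot: [[0.172, 0.985, 0.002], [0.985, -0.172, -0.0], [0.0, 0.002, -1.0]]
ft_force: [0.2, 0.9, -0.3]
finger_gap: 0.035
gripper_force: 29.9
```

Request:
{"name": "move_arm", "arguments": {
  "rows": [
    [[0,0,0],[0,0,-0.03],0],
    [[0,0,0],[0,0,-0.03],0],
    [[0,0,0],[0,0,-0.032],0],
    [[0,0,0],[0,0,0],0],
    [[0,0,0],[0,0,0],0]
  ]
}}

```text
t: 12.02
eef_pos: [0.6194, -0.001, 0.1209]
tool_rot: [[-0.114, 0.993, -0.001], [0.993, 0.114, 0.0], [0.0, -0.001, -1.0]]
ft_force: [0.2, 0.5, -0.6]
finger_gap: 0.0352
gripper_force: 29.9
```

```bash
python3 - <<'E'
from h import *
go([.540,.293,.10],[.993,.119,0])
S=manip.snapshot("side")
cv2.imwrite("pics/c5.png",cv2.resize(S[130:240,230:370],(700,550),interpolation=2))
E
```

```text
t 12.025 tcp [ 0.6194 -0.001   0.1209] jig [-0.207   0.0027  0.1209] F [ 0.1631  0.4854 -0.5941] 0.03521863545717848 29.87241804599762
shift frac total [ 2.0076 -0.3019  0.1402]
turn frac [-0.0003 -0.     -0.0016]
```

View pics/c5.png

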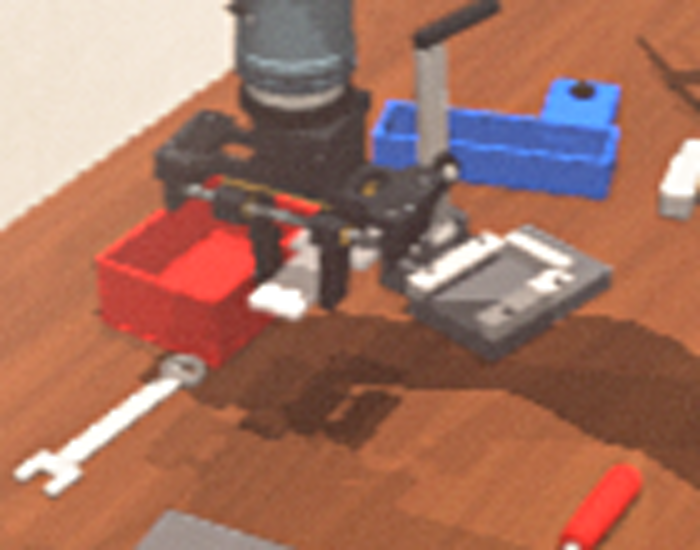

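The plate is held level by the tongue, at about (290,280) in the crop. The bin and wrench have not moved. I carry it to the block.

Request:
{"name": "move_arm", "arguments": {
  "rows": [
    [[0.12,-0.018,0],[0,0,0],0],
    [[0.22,-0.033,0],[0,0,0],0],
    [[0.24,-0.036,0],[0,0,0],0],
    [[0.24,-0.036,0],[0,0,0],0],
    [[0.24,-0.036,0],[0,0,0],0],
    [[0.24,-0.036,0],[0,0,0],0],
    [[0.24,-0.036,0],[0,0,0],0],
    [[0.22,-0.033,0],[0,0,0],0],
    [[0.17,-0.026,0.1],[0,0,0],0],
    [[0.077,-0.012,0.1],[0,0,0],0],
    [[0,0,0],[0,0,0],0],
    [[0,0,0],[0,0,0],0]
  ]
}}

```text
t: 13.58
eef_pos: [0.5405, 0.2916, 0.0916]
tool_rot: [[-0.114, 0.993, 0.0], [0.993, 0.114, -0.001], [-0.001, 0.0, -1.0]]
ft_force: [-0.1, 0.4, -1.5]
finger_gap: 0.0352
gripper_force: 29.9
```

```bash
python3 - <<'E'
from h import *
go([.540,.293,.034],[.993,.119,0])
S=manip.snapshot("side");T=manip.snapshot("top")
o=np.zeros((400,800,3),np.uint8)
o[:,:400]=cv2.resize(T[130:250,170:290],(400,400),interpolation=2);o[:,400:]=cv2.resize(S[190:290,220:320],(400,400),interpolation=2)
cv2.imwrite("pics/c6.png",o)
E
```

```text
t 13.575 tcp [0.5405 0.2916 0.0916] jig [-0.4817 -0.1251  0.0916] F [-0.0835  0.3782 -1.4538] 0.035195275655520365 29.872107803821564
shift frac total [ 0.0103 -0.002   0.3841]
turn frac [ 0.      0.0003 -0.0014]
```

View pics/c6.png

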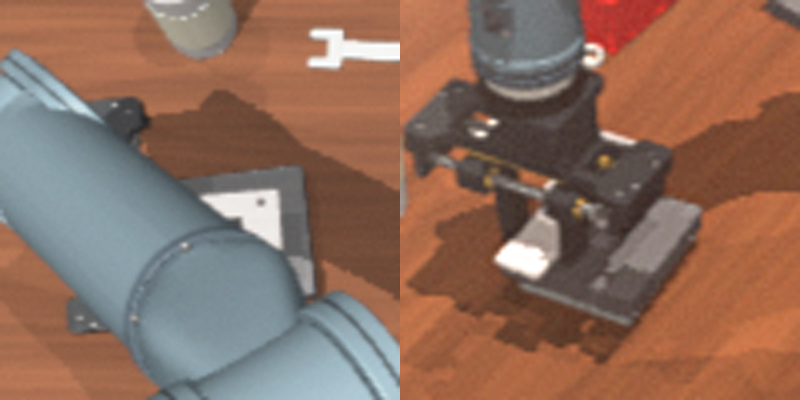

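Held level over the block, with the plate's far end at top crop (278,195), inside the block's edge at (305,170). The spray can at (190,30) is well clear. I lower it.

Request:
{"name": "move_arm", "arguments": {
  "rows": [
    [[0.01,0,0.1],[0,0,0],0],
    [[0,0,0.1],[0,0,0],0],
    [[0,0,0.08],[0,0,0],0],
    [[0,0,0.05],[0,0,0],0],
    [[0,0,0.03],[0,0,0],0],
    [[0,0,0.01],[0,0,0],0],
    [[0,0,0],[0,0,0],0],
    [[0,0,0],[0,0,0],0]
  ]
}}

```text
t: 14.68
eef_pos: [0.5399, 0.2944, 0.0364]
tool_rot: [[-0.116, 0.993, 0.001], [0.993, 0.116, 0.0], [0.0, 0.001, -1.0]]
ft_force: [0.3, 0.7, 0.0]
finger_gap: 0.0358
gripper_force: 29.9
```

Request:
{"name": "move_arm", "arguments": {
  "rows": [
    [[0,0,0.01],[0,0,0],0],
    [[0,0,0.01],[0,0,0],0],
    [[0,0,0],[0,0,0],0],
    [[0,0,0],[0,0,0],0]
  ]
}}

```text
t: 15.18
eef_pos: [0.5397, 0.2942, 0.033]
tool_rot: [[-0.116, 0.993, -0.0], [0.993, 0.116, -0.0], [-0.0, -0.0, -1.0]]
ft_force: [-0.2, 0.3, -1.6]
finger_gap: 0.0358
gripper_force: 29.9
```

Request:
{"name": "move_arm", "arguments": {
  "rows": [
    [[0,0,0.01],[0,0,0],0],
    [[0,0,0],[0,0,0],0],
    [[0,0,0],[0,0,0],0]
  ]
}}

```text
t: 15.55
eef_pos: [0.5398, 0.2944, 0.0319]
tool_rot: [[-0.116, 0.993, 0.0], [0.993, 0.116, 0.0], [0.0, 0.0, -1.0]]
ft_force: [-1.5, -0.7, 4.0]
finger_gap: 0.0356
gripper_force: 29.9
```

Contact came at the predicted height, with +4 N. I release and retreat upwards.

Request:
{"name": "move_arm", "arguments": {
  "rows": [
    [[0,0,0],[0,0,0],0.7],
    [[0,0,0],[0,0,0],0.7],
    [[0,0,0],[0,0,0],0.7],
    [[0,0,0],[0,0,0],0.7],
    [[0,0,0],[0,0,0],0.7],
    [[0,0,-0.1],[0,0,0],0.7],
    [[0,0,-0.3],[0,0,0],0.7],
    [[0,0,-0.4],[0,0,0],0.7],
    [[0,0,-0.4],[0,0,0],0.7],
    [[0.3,0,-0.1],[0,0,0],0.7],
    [[0.3,0,0],[0,0,0],0.7],
    [[0,0,0],[0,0,0],0.7]
  ]
}}

```text
t: 17.05
eef_pos: [0.5269, 0.3884, 0.2281]
tool_rot: [[-0.122, 0.993, -0.0], [0.993, 0.122, 0.004], [0.004, 0.0, -1.0]]
ft_force: [-0.9, -0.2, -0.1]
finger_gap: 0.0618
gripper_force: 0.0
```

```bash
python3 - <<'E'
from h import *
go([.54,.3,.2])
S=manip.snapshot("side");T=manip.snapshot("top")
cv2.imwrite("pics/t7.png",T)
o=np.zeros((400,800,3),np.uint8)
o[:,:400]=cv2.resize(T[110:250,170:410],(400,400),interpolation=2);o[:,400:]=cv2.resize(S[150:290,220:380],(400,400),interpolation=2)
cv2.imwrite("pics/c7.png",o)
E
```

```text
t 17.05 tcp [0.5269 0.3884 0.2281] jig [-0.5749 -0.1551  0.2281] F [-0.9312 -0.1859 -0.1395] 0.0618027251974541 0.0
shift frac total [-0.5966  0.0146  0.1853]
```

View pics/c7.png

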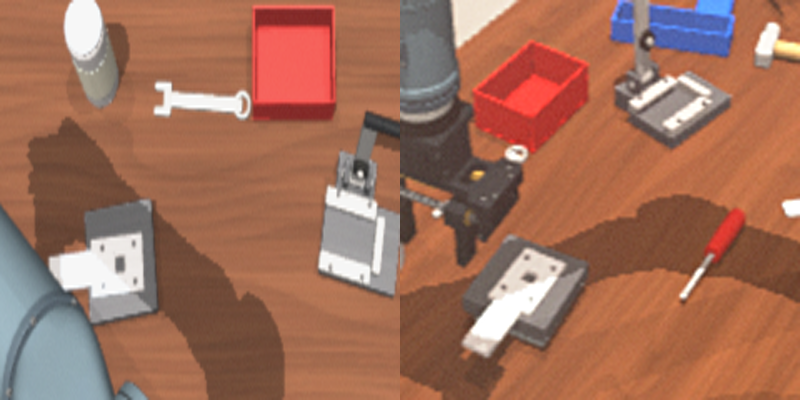

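The plate lies flat on the block. Its hole is at top crop (120,264), against a block centre of about (121,262). The bar is upright and the bystanders have not moved. I hand the job in.

```bash
python3 -c "
from cell import manip
print(manip.close_job())"
```

```text
the job is handed in; nothing more can be done
None
```

The job is handed in at about 17 s of the 64 s allowed: the clamp bar stands open, the plate lies flat and centred on the inspection block, and no bystander in the final views had moved; no verdict was returned.

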